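# Dim the light box and hold the magnifier over the slide

## Robot

A 6-joint arm with a two-finger parallel gripper is mounted at the origin on the work surface. World frame = base frame: x ahead of the robot, y to its left, z up, the work surface at z = 0. Lengths are in m, angles in rad, forces in N, time in s.
With the tool pointing down it reaches from about 0.225 to 0.875 m from the base axis. Payload 3.4 kg.
Tool frame: the origin (TCP) lies on the centre line of the jaws, within the pads' length; the fingertips stand 11 mm ahead of it and the grasp point (between the pads) lies 8 mm behind it; z points along the fingers, y is the line along which they close (so a half turn about z gives the same grasp; the last joint's range is limited). The gripper opens to 85 mm and grips with 20 to 120 N. Pads are 22 mm wide; open, the fingers measure 114 mm over their backs; the gripper's body (76 mm by 85 mm) begins 54 mm behind the grasp point. The pads swing forward as they close: fully open they stand 13 mm farther back than shut.
Start: joints at [-1.393, 0.276, 1.505, -0, 1.361, -0.121], TCP at [0.169, -0.55, 0.242] pointing down, gripper open.
Joint ranges: [-2.89, 2.89], [-0.75, 2.08], [0.22, 2.7], [-1.18, 4.32], [0.11, 2.71], [-2.7, 2.7]. Speed limits (rad/s): [2.57, 2.57, 3.14, 3.14, 3.14, 3.14].

## Interface

Orientations are given as a unit quaternion [w, x, y, z].
In Python, from rig import manip, eyes, job gives the robot as it stands.
- The arm moves only by the tool drive_tool, never from a script. Its argument "rows" is a list of rows, each a list of 3 entries, a list of its own where there are three numbers: the turn, a rotation vector about the world's x, y, z in rad, then the shift along the world's x, y, z in cm, then the finger opening in cm, from 0 to 8.54. A call has 1 to 8 rows; each row shifts and turns the commanded pose from where the row before left it; what a row does not reach is not made up. A row lasts 1/8 s, in which the tool goes at most 62.5 mm and 10.7 degrees, less where a joint would pass 70% of its speed; a pose out of reach is approached as far as the arm can. A call is refused whole if a number of a shift passes 6.25 or a number of a turn 0.188, either way. A call with a gripper value outside its range is refused whole. The fingers move at their own pace and stop on an object; "force" is the grip in N (left out, the last holds). Time passes only in rows, so rows that do not move let the fingers close. It gives the time, the measured TCP pose, the force, the opening and the grip force at its end, in the units of the state.
- manip.get_state(): the state, without advancing time (a new reading comes with each control period).
- eyes.get_image(name): name is "side" or "top" or "wrist"; returns the picture (400x640x3 uint8, red, green, blue); there is no depth.
- eyes.get_calibration(name): a dict with "camera_matrix" (3x3 intrinsics, pixels), "view" (4x4, takes a point from world to camera coordinates). Camera axes: x right, y up, looking along -z (the intrinsics and any distortion apply to the point x, -y, -z); pixel columns grow to the right and rows downward; lengths in m; the calibration is good to about 2 mm. A picture is of the moment at which its call begins: read the wrist's pose just before it. get_calibration takes no time and is no camera call; for the wrist camera it gives the pose at the moment of the call.
- job.sign_off(): hands the job in; it is judged then, once.
The state is a dict: "clock": time; "qpos": joint angles; "qd": joint speeds; "effort": joint torques, N m; "position": TCP position; "ee_rot": TCP orientation; "contact_force": force on the tool from outside, world axes, zero at the start; "moment": the same for the moment, N m; "width": finger opening in m; "gripper_force": force on a finger pad.
Only numpy, scipy, OpenCV 4.12 (cv2) and the standard library are available. Lean on these libraries where they do the work, as an engineer would, in place of code of your own. Each camera call takes 0.05 s, during which the arm holds its last target. There are 200 camera calls.

## Task

The light box is too bright to judge a slide: swing its dimmer lever to the long red middle mark and let go of the lever. Then take the magnifier by its handle, draw it out of its stand, turn it until the lens lies level, and hold it centred about 9 cm above the big slide in the black mount. Keep your fingers off the lens, leave the slides, the blue bottle and the brush pot where they are, and finish while still holding the magnifier up over the slide.

Things in the scene. Friction and masses are not known exactly. Their poses are not given: they have to be found in the camera images.
- light_box: Flat aluminium light box, 250 (its x) by 390 (its y) by 38 mm high, fixed. Origin: centre of its underside; x points away from its front edge (the one nearest the robot), y to the left, z up. The glowing white panel with the slides is centred at y = +52 mm; the grey deck with the dimmer lever is the right end (y from -185 to -91 mm).
- dimmer (a joint): Angle of the dimmer lever about its upright pivot, rad: 0 dark (knob at the front left), 1.571 full (front right), growing counter-clockwise from above. At 0.785 it points straight at the light box's front edge and the long red middle mark; short black marks at 0, 0.393, 1.178, 1.571. Friction (about 1.3 N at the knob) holds it where it is left. Starts between 1.1 and 1.5.
- dimmer_pivot (a point): Point on the lever's upright pivot axis, on the light box's top face (38 mm above the desk), at x = +35, y = -138 mm in the light box's frame. The lever is a flat steel bar 9 mm wide that reaches 65 mm from the pivot; its top is 10 mm above the deck.
- dimmer_knob (a point): Centre of the top of the lever's upright round black knob: 15 mm across, standing 10 to 40 mm above the deck, its axis 55 mm from the pivot axis. Moves with the lever.
- stand: Magnifier stand, fixed: wooden base 140 (x) by 90 by 14 mm with a black socket that slopes at 50 deg, rising along the stand's +x, and a narrow rest (10 mm wide) under the handle. Origin: centre below the stand, on the desk; the base spans x from -75 to +65 mm; z up.
- socket_floor (a point): Centre of the socket's closed lower end, where the foot of the magnifier's handle sits; in the stand's frame x = -45, z = 26 mm. The socket encloses the first 45 mm of the handle on all sides with 1.5 to 2 mm play; it comes out only along its own axis, up and forward at 50 deg along the stand's +x.
- magnifier: Loose hand magnifier, about 0.17 kg. Origin: centre of the foot of its handle; x runs along the handle towards the lens, y across it, z is square to the lens. Dark wooden handle 118 mm long, 20 mm wide (y), 16 mm thick (z); thin neck to x = 133 mm, then the lens. Balances at x = 96 mm. In the stand x slopes up at 50 deg and the handle is free at its sides from x = 45 mm on.
- lens: The magnifier's round lens in a steel ring, 84 mm across and 10 mm thick, fixed to the magnifier. Origin: centre of the lens, at x = 175 mm on the magnifier; z is square to the lens (upright when the lens lies level), x and y as the magnifier's.
- big_slide: The slide to look at: square black mount 70 by 70 by 3 mm, lying loose on the white panel. Origin: centre of its underside; z up.
- small_slide_a: Smaller slide in a white mount, 50 by 50 by 3 mm, loose on the white panel; not to be shifted. Origin: centre of its underside.
- small_slide_b: A second smaller slide in a white mount, 50 by 50 by 3 mm, loose on the white panel; not to be shifted. Origin: centre of its underside.
- blue_bottle: Blue glass bottle, 64 mm across, 160 mm tall, loose on the desk to the right of the light box's far end; to be left alone. Origin: centre of its underside.
- brush_pot: Red tin, 76 mm across and 105 mm tall, with brushes that reach 245 mm high and 60 mm out from its axis; loose on the desk to the left of the light box, to be left alone. Origin: centre of its underside.
Mind the look-alikes: they are no part of the job. Leave any pink look-alike of the magnifier alone. What is shaped like the stand but purple is not meant.

How it is judged:
By the outcome, as a careful person would: the job done as asked, in the order asked, and still so for the second after the job is handed in, while the arm keeps its last pose, push and grip.
It also fails if it takes over 58 s, if anything falls off the work surface, if the arm or the gripper's body presses on something with over 40 N, if the wrist force passes 120 N, or if a joint passes its speed limit or range.

## Working session

There is one attempt and no reset: what is moved stays moved. The work goes in short steps, Python scripts to look and compute and a tool call to move; the robot and the scene stay as the last step left them, time stands still between calls to the robot, and variables do not carry over. Pictures are saved under pics/ and viewed, at most 10 in all, crops included, and the job is handed in when it is done.

Besides the shell and the picture viewer there is one more tool, called in YAML: its name, and indented under it one key for each argument. drive_tool: Moves the arm, as the interface text tells. Its arguments: {"type":"object","properties":{"rows":{"type":"array"},"force":{"type":"number"}},"required":["rows"]}

```bash
mkdir -p pics; ls; python3 - <<'E'
from rig import manip, eyes, job
import cv2,numpy as np
for n in ("top","side"):
    im=eyes.get_image(n); cv2.imwrite(f"pics/{n}0.png",im[:,:,::-1])
    c=eyes.get_calibration(n); print(n,{k:np.round(v,3).tolist() if not isinstance(v,str) else v for k,v in c.items()})
s=manip.get_state(); print(s)
E
```

```text
pics
top {'camera_matrix': [[514.313, 0.0, 322.363], [0.0, 514.313, 195.554], [0.0, 0.0, 1.0]], 'view': [[0.023, -1.0, -0.019, 0.058], [0.997, 0.021, 0.077, -0.519], [-0.077, -0.02, 0.997, -1.47], [0.0, 0.0, 0.0, 1.0]]}
side {'camera_matrix': [[513.132, 0.0, 311.712], [0.0, 513.132, 193.248], [0.0, 0.0, 1.0]], 'view': [[-0.895, -0.447, 0.015, 0.478], [0.311, -0.598, 0.738, -0.22], [-0.321, 0.665, 0.674, -1.237], [0.0, 0.0, 0.0, 1.0]]}
{'clock': 0.1, 'qpos': array([-1.39299959e+00,  2.76573329e-01,  1.50599921e+00,  1.91660504e-05,
        1.36068095e+00, -1.21029143e-01]), 'qd': array([-1.80020554e-05, -9.49783330e-04, -3.02450052e-03, -1.73542409e-03,
       -5.42989702e-05, -6.43570831e-04]), 'effort': array([ 1.54514120e-03, -4.17699265e+01, -2.46404475e+01, -1.51126983e-04,
        5.79319560e-03,  4.61267589e-06]), 'position': array([ 0.16918643, -0.54908907,  0.24150539]), 'ee_rot': array([-8.30345779e-04,  9.88858594e-01,  1.48855604e-01, -1.42003212e-05]), 'contact_force': array([-0.5405862 , -0.23471843, -0.02933884]), 'moment': array([-0.04232204, -0.00552848,  0.07302075]), 'gripper_force': 0.0, 'width': 0.08514736698612248}
```

View pics/top0.png

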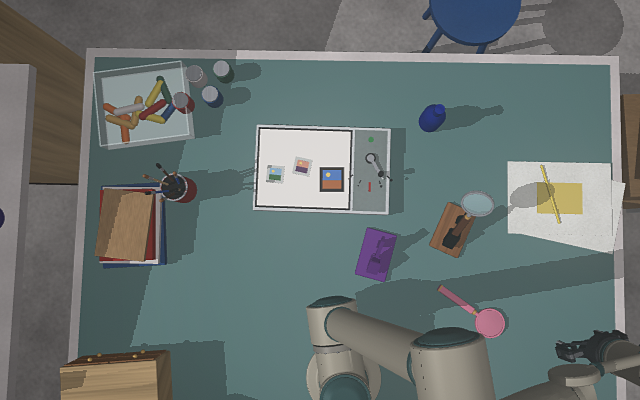

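View pics/side0.png

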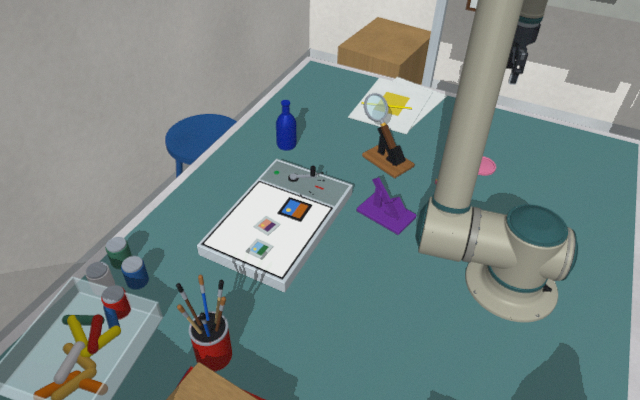

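Candidates: the brown stand with a dark-handled magnifier (top 452,230; lens 478,204) fits the description. The purple stand (377,254) and the pink magnifier (475,313) are look-alikes. I'll confirm in an enlarged crop.

```bash
cat > h.py <<'E'
from rig import manip, eyes, job
import cv2,numpy as np
def save(n,im): cv2.imwrite(f"pics/{n}.png",im[:,:,::-1])
def ray(n,p,c=None):
    c=c or eyes.get_calibration(n); V=np.array(c["view"]);K=np.array(c["camera_matrix"])
    d=cv2.undistortPoints(np.array([[p]],float),K,np.array(c["distortion"],float) if c.get("distortion") is not None else None)[0,0]
    R=V[:3,:3]; return -R.T@V[:3,3], R.T@np.array([d[0],-d[1],-1.])
def plane(n,p,z,c=None):
    o,d=ray(n,p,c); return o+d*(z-o[2])/d[2]
def proj(n,P,c=None):
    c=c or eyes.get_calibration(n); V=np.array(c["view"]);q=V[:3,:3]@np.array(P)+V[:3,3]
    q=np.array(c["camera_matrix"])@[q[0],-q[1],-q[2]]; return q[:2]/q[2]
def two(p,q,a="top",b="side"):
    o,d=ray(a,p);e,f=ray(b,q); A=np.c_[d,-f]; s=np.linalg.lstsq(A,e-o,rcond=None)[0]
    return (o+d*s[0]+e+f*s[1])/2, np.linalg.norm(o+d*s[0]-e-f*s[1])
E
python3 - <<'E'
from h import *
t=cv2.imread("pics/top0.png");s=cv2.imread("pics/side0.png")
a=cv2.resize(t[110:270,240:510],None,fx=2.95,fy=2.95,interpolation=cv2.INTER_CUBIC)[:, :800]
save("c1",a[:,:,::-1])
b=cv2.resize(s[80:230,260:460],None,fx=4,fy=4,interpolation=cv2.INTER_CUBIC); save("c2",b[:,:,::-1])
E
```

```text
(no output)
```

View pics/c1.png

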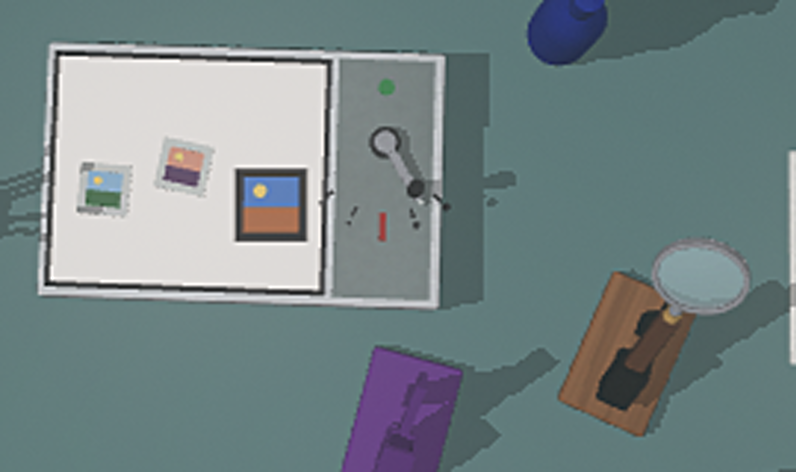

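View pics/c2.png

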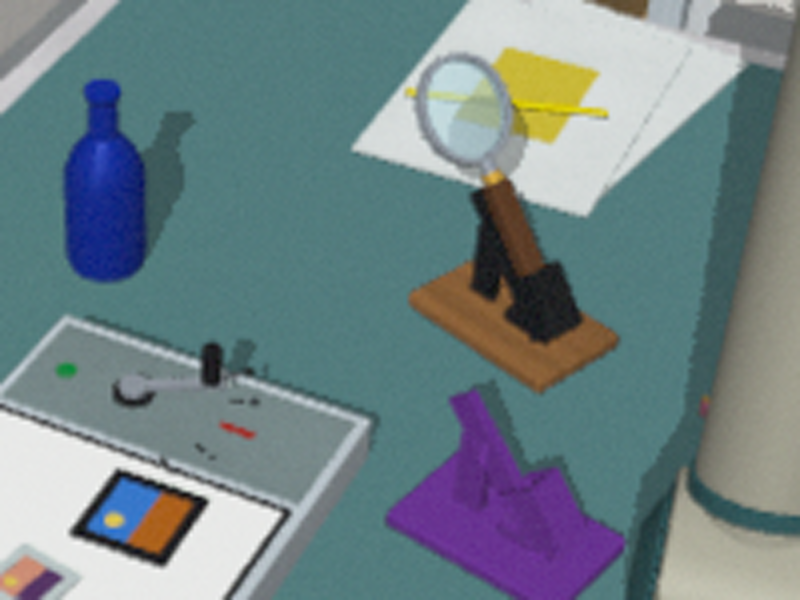

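The crop confirms it: the brown stand holds the wooden-handled magnifier (crop lens 700,276; base corners 617,271 / 643,436 / 558,399). The lever runs from the pivot (385,142) to the knob (416,188), and the big slide is at (270,205).

```bash
python3 - <<'E'
from h import *
np.set_printoptions(precision=4,suppress=True)
T=lambda u,v:(240+u/2.95-.33,110+v/2.95-.33); S=lambda u,v:(260+u/4-.4,80+v/4-.4)
P=lambda u,v,z:plane("top",T(u,v),z)
c=np.array([P(*p,.038) for p in [(51,44),(444,56),(438,307),(38,294)]])
print(c); ctr=c.mean(0); ex=(c[0]+c[1]-c[2]-c[3]);ex/=np.linalg.norm(ex); yaw=np.arctan2(ex[1],ex[0]); print("box",ctr,yaw)
R=np.array([[np.cos(yaw),-np.sin(yaw)],[np.sin(yaw),np.cos(yaw)]])
print("dims",np.linalg.norm(c[0]-c[1]),np.linalg.norm(c[0]-c[3]))
pv=ctr[:2]+R@[.035,-.138]; print("pivot model",pv,"seen",P(385,142,.048))
k=P(416,188,.078); kt,e=two(T(416,188),S(212,348)); print("knob",k,kt,e)
d=R.T@(k[:2]-pv); print("r",np.linalg.norm(d),"ang",np.arctan2(d[1],-d[0]), d)
print("mid knob", pv+R@[-.055,0], "red seen",P(382,227,.038))
print("slide",np.mean([P(*p,.041) for p in [(236,169),(307,169),(306,242),(234,241)]],0), P(236,169,.041)-P(307,169,.041))
print("lens2",two(T(700,276),S(463,110)))
print("neck2",two(T(675,312),S(492,180)))
print("stand", [P(*p,.014) for p in [(617,271),(643,436),(558,399)]])
print("stand side", [plane("side",S(*p),.014) for p in [(617,338),(541,384),(412,297)]])
E
```

```text
[[ 0.719   0.2632  0.038 ]
 [ 0.7143 -0.1226  0.038 ]
 [ 0.4686 -0.1199  0.038 ]
 [ 0.4727  0.2678  0.038 ]]
box [0.5936 0.0721 0.038 ] -0.014896724432532765
dims 0.3858500514843439 0.24638142894367732
pivot model [ 0.6266 -0.0664] seen [ 0.6268 -0.0656  0.048 ]
knob [ 0.5789 -0.0934  0.078 ] [ 0.579  -0.0932  0.0789] 0.00043703914958993626
r 0.05482937597584656 ang -0.5302830387210568 [-0.0473 -0.0277]
mid knob [ 0.5716 -0.0656] red seen [ 0.545  -0.0647  0.038 ]
slide [0.5638 0.0437 0.041 ] [-0.0014  0.069   0.    ]
lens2 (array([ 0.4957, -0.3377,  0.1594]), np.float64(3.673770601781554e-05))
neck2 (array([ 0.4647, -0.3281,  0.1131]), np.float64(0.0014075480110860292))
stand [array([ 0.5088, -0.2973,  0.014 ]), array([ 0.3485, -0.3231,  0.014 ]), array([ 0.3824, -0.2405,  0.014 ])]
stand side [array([ 0.3477, -0.3167,  0.014 ]), array([ 0.3806, -0.2392,  0.014 ]), array([ 0.5043, -0.2912,  0.014 ])]
```

drive_tool:
  rows:
    - [[0,0,0],[2,2,0.5],3.5]
    - [[0,0,-0.05],[3.5,4,0.5],3.5]
    - [[0,0,-0.05],[3.5,4,0.5],3.5]
    - [[0,0,-0.05],[3.5,4,0],3.5]
    - [[0,0,-0.05],[3.5,4,0],3.5]
    - [[0,0,-0.05],[3.5,4,0],3.5]
    - [[0,0,-0.05],[3.5,4,0],3.5]
    - [[0,0,0],[3.5,4,0],3.5]
  force: 25

```text
clock: 1.1
position: [0.435, -0.248, 0.2571]
ee_rot: [-0.0, 1.0, -0.001, -0.0]
contact_force: [0.6, -0.2, 0.6]
width: 0.035
gripper_force: 0.0
```

drive_tool:
  rows:
    - [[0,0,0],[3.6,3.9,0],3.5]
    - [[0,0,0],[3.6,3.9,0],3.5]
    - [[0,0,0],[3.6,3.9,-1.5],3.5]
    - [[0,0,0],[3.6,3.8,-3],3.5]
    - [[0,0,0],[0,0,-4],3.5]
    - [[0,0,0],[0,0,-4],3.5]
    - [[0,0,0],[0,0,-2],3.5]
    - [[0,0,0],[0,0,0],3.5]

```text
clock: 2.1
position: [0.5767, -0.094, 0.1102]
ee_rot: [-0.001, 1.0, -0.001, -0.002]
contact_force: [-0.2, -0.2, -0.5]
width: 0.0348
gripper_force: 0.0
```

```bash
python3 - <<'E'
from h import *
c=eyes.get_calibration("wrist"); im=eyes.get_image("wrist"); save("w1",im)
print(manip.get_state()["position"],proj("wrist",[.579,-.0934,.078],c),np.round(c["view"],3))
E
```

```text
[ 0.5778752  -0.09443261  0.11169738] [319.39424811 240.4025417 ] [[-0.001 -1.    -0.002 -0.092]
 [ 0.953 -0.001 -0.302 -0.551]
 [ 0.302 -0.002  0.953 -0.428]
 [ 0.     0.     0.     1.   ]]
```

View pics/w1.png

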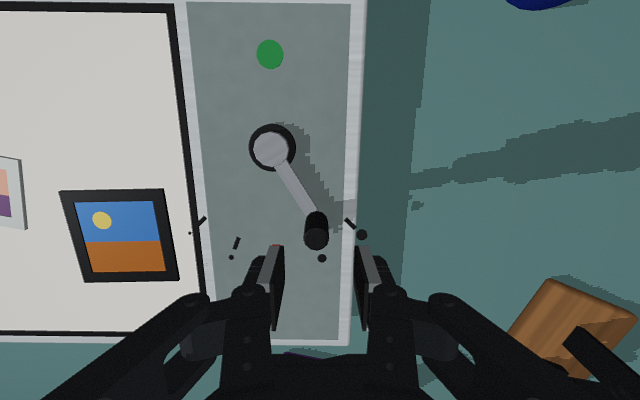

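The wrist view shows the knob's top at (316,238), between the fingers and as predicted. I'll lower and close on it.

drive_tool:
  rows:
    - [[0,0,0],[0,0,-2],3.5]
    - [[0,0,0],[0,0,-2],3.5]
    - [[0,0,0],[0,0,-0.2],3.5]
    - [[0,0,0],[0,0,0],1]
    - [[0,0,0],[0,0,0],1]
    - [[0,0,0],[0,0,0],1]
  force: 20

```text
clock: 2.9
position: [0.5795, -0.0945, 0.0716]
ee_rot: [0.0, 1.0, -0.001, 0.002]
contact_force: [1.2, 1.6, 3.4]
width: 0.0137
gripper_force: 20.8
```

drive_tool:
  rows:
    - [[0,0,0],[-0.2,0.45,0],1]
    - [[0,0,0],[-0.2,0.45,0],1]
    - [[0,0,0],[-0.1,0.45,0],1]
    - [[0,0,0],[-0.1,0.5,0],1]
    - [[0,0,0],[-0.1,0.5,0],1]
    - [[0,0,0],[0,0.5,0],1]
    - [[0,0,0],[0,0,0],1]
    - [[0,0,0],[0,0,0],1]

```text
clock: 3.9
position: [0.5687, -0.0663, 0.0711]
ee_rot: [0.0, 1.0, -0.0, -0.002]
contact_force: [-4.5, -1.9, 9.6]
width: 0.014
gripper_force: 21.7
```

Open just enough to clear, lift, then look.

drive_tool:
  rows:
    - [[0,0,0],[0,0,0],3]
    - [[0,0,0],[0,0,0],3]
    - [[0,0,0],[0,0,2],3]
    - [[0,0,0],[0,0,4],3]
    - [[0,0,0],[0,0,6],4]
    - [[0,0,0],[0,0,5],4]
    - [[0,0,0],[0,0,0],4]

```text
clock: 4.78
position: [0.5737, -0.0664, 0.2448]
ee_rot: [0.001, 1.0, -0.0, 0.005]
contact_force: [-0.6, 0.3, -0.7]
width: 0.0397
gripper_force: 0.0
```

```bash
python3 - <<'E'
from h import *
c=eyes.get_calibration("wrist"); im=eyes.get_image("wrist"); save("w2",im)
s=manip.get_state();print(s["position"],s["ee_rot"],s["contact_force"],s["qpos"])
print(proj("wrist",[.5716,-.0656,.078],c),proj("wrist",[.6266,-.066,.048],c))
hsv=cv2.cvtColor(im,cv2.COLOR_RGB2HSV); m=((hsv[...,0]<8)|(hsv[...,0]>172))&(hsv[...,1]>120)
x,y,w,h=240,100,160,260
n,l,st,ce=cv2.connectedComponentsWithStats(m.astype(np.uint8)); print([(st[i],ce[i]) for i in range(1,n) if st[i,4]>30])
E
```

```text
[ 0.57204718 -0.0659965   0.24192141] [ 3.69530429e-04  9.99998232e-01 -4.75376115e-04  1.78140603e-03] [-1.10178876 -0.1890913  -1.01147169] [-2.35743250e-01  2.75464673e-01  1.50654673e+00  1.14433637e-04
  1.35594431e+00  1.33597964e+00]
[318.66119672 189.67804114] [318.94818956 130.95533508]
[(array([313, 194,   6,  21, 105], dtype=int32), array([315.13333333, 204.23809524]))]
```

View pics/w2.png

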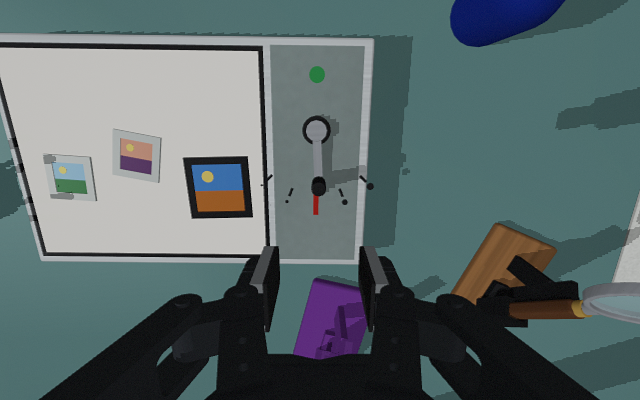

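```bash
python3 - <<'E'
from h import *
c=eyes.get_calibration("wrist")
w=lambda u,v,z:plane("wrist",(u,v),z,c)
pv=w(316.5,130.5,.048);k=w(319,185.5,.078);r=w(315.1,204.2,.038)
print(pv,k,r); f=lambda a:np.arctan2(a[1]-pv[1],-(a[0]-pv[0])); print(f(k),f(r), np.linalg.norm((k-pv)[:2]))
# slide corners: black mount
print([w(*p,.041) for p in [(184,158),(249,156),(252,216),(192,218)]], np.mean([w(*p,.041) for p in [(184,158),(249,156),(252,216),(192,218)]],0))
E
```

```text
[ 0.62457232 -0.06290073  0.048     ] [ 0.57403201 -0.06538727  0.078     ] [ 0.54213396 -0.06098695  0.038     ]
-0.04915954694763348 0.023210537111946494 0.05060143508207311
[array([0.59533071, 0.07964474, 0.041     ]), array([0.59740198, 0.00964357, 0.041     ]), array([0.52909179, 0.01080663, 0.041     ]), array([0.52675446, 0.07933445, 0.041     ])] [0.56214473 0.04485735 0.041     ]
```

The lever stands about 0.06 rad short (knob top 319,186; pivot 316.5,130.5; red mark 315,204), so I'll regrasp and nudge it 3.5 mm.

drive_tool:
  rows:
    - [[0,0,0],[0,0,-5],3]
    - [[0,0,0],[0,0,-5],3]
    - [[0,0,0],[0,0,-4],3]
    - [[0,0,0],[0,0,-2],3]
    - [[0,0,0],[0,0,-1],3]
    - [[0,0,0],[0,0,0],1]
    - [[0,0,0],[0,0,0],1]
    - [[0,0,0],[0,0,0],1]

```text
clock: 5.82
position: [0.5701, -0.0658, 0.0691]
ee_rot: [-0.0, 1.0, -0.001, -0.001]
contact_force: [1.6, -0.1, -15.7]
width: 0.014
gripper_force: 19.8
```

drive_tool:
  rows:
    - [[0,0,0],[0,0.2,0],1]
    - [[0,0,0],[0,0.15,0],1]
    - [[0,0,0],[0,0,0],1]
    - [[0,0,0],[0,0,0],3]
    - [[0,0,0],[0,0,0],3]
    - [[0,0,0],[0,0,5],3]
    - [[0,0,0],[0,0,6],4]
    - [[0,0,0],[0,0,6],4]

```text
clock: 6.82
position: [0.5722, -0.0623, 0.2446]
ee_rot: [0.0, 1.0, -0.0, 0.003]
contact_force: [0.8, 0.3, -0.4]
width: 0.0398
gripper_force: 0.0
```

drive_tool:
  rows:
    - [[0,0,0],[0,0,0],4]
    - [[0,0,0],[0,0,0],4]

```text
clock: 7.08
position: [0.5715, -0.0623, 0.2417]
ee_rot: [0.0, 1.0, -0.001, 0.001]
contact_force: [-0.5, -0.2, -0.6]
width: 0.0399
gripper_force: 0.0
```

```bash
python3 - <<'E'
from h import *
c=eyes.get_calibration("wrist"); im=eyes.get_image("wrist"); save("w3",im)
s=manip.get_state();print(s["position"],s["ee_rot"],s["contact_force"],s["qpos"])
a=cv2.resize(im[50:230,250:390],None,fx=4,fy=3.3,interpolation=cv2.INTER_CUBIC); save("w3c",a)
E
```

```text
[ 0.57084562 -0.06221951  0.24027823] [-1.23582589e-04  9.99999848e-01 -5.36024386e-04  3.22506895e-05] [-0.5925508  -0.30133518 -0.741136  ] [-2.29879552e-01  2.75852327e-01  1.51010708e+00  2.61384482e-04
  1.35562663e+00  1.34193302e+00]
```

View pics/w3c.png

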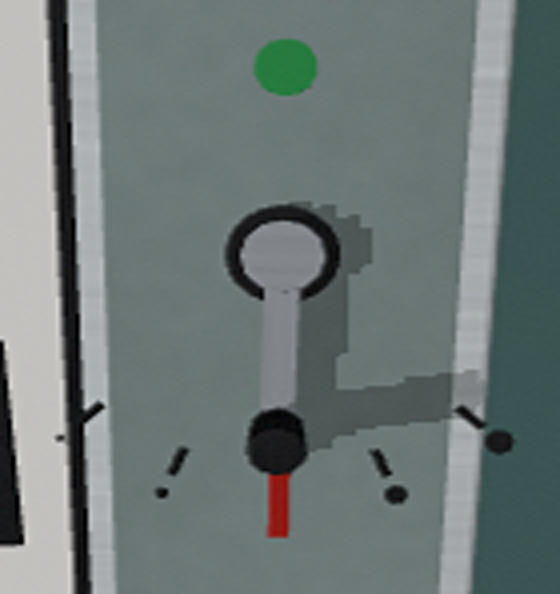

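The lever now points at the red mark (crop: pivot 283,255, knob 277,440, red 278,505). Next I go to the pre-grasp for the magnifier.

drive_tool:
  rows:
    - [[0,0,-0.104],[-2.1,-2.9,0],4.5]
    - [[0,0,-0.104],[-2.1,-2.9,0],4.5]
    - [[0,0,-0.104],[-2.1,-2.9,0],4.5]
    - [[0,0,-0.104],[-2.1,-2.9,0],4.5]
    - [[-0.053,-0.12,0],[-2.2,-2.9,-1],4.5]
    - [[-0.053,-0.12,0],[-2.2,-2.9,-1],4.5]
    - [[-0.053,-0.12,0],[-2.2,-2.9,-1.8],4.5]
    - [[-0.053,-0.12,0],[-2.2,-2.9,-1.8],4.5]

```text
clock: 8.12
position: [0.4051, -0.2838, 0.1864]
ee_rot: [0.044, 0.95, -0.199, 0.238]
contact_force: [0.9, 0.4, -0.4]
width: 0.045
gripper_force: 0.0
```

drive_tool:
  rows:
    - [[0,0,0],[0,0,0],4.5]
    - [[0,0,0],[0,0,0],4.5]

```text
clock: 8.38
position: [0.4075, -0.2849, 0.1883]
ee_rot: [0.044, 0.95, -0.199, 0.238]
contact_force: [0.6, -0.2, 0.6]
width: 0.0453
gripper_force: 0.0
```

```bash
python3 - <<'E'
from h import *
from scipy.spatial.transform import Rotation as R
c=eyes.get_calibration("wrist"); im=eyes.get_image("wrist"); save("w4",im)
s=manip.get_state();q=s["ee_rot"];M=R.from_quat([q[1],q[2],q[3],q[0]]).as_matrix()
print(s["position"],M,s["qpos"])
d=np.array([.588,-.259,.766]);L=np.array([.4957,-.3377,.1594])
for x in (0,45,92,118,175): print(x,proj("wrist",L+d*(x-175)/1000,c))
print("to go cm",(L-.083*d+.008*M[:,2]-s["position"])*100)
E
```

```text
[ 0.40831457 -0.28503202  0.18889196] [[ 0.80786845 -0.3971564   0.43544846]
 [-0.35457712 -0.91770015 -0.1791689 ]
 [ 0.47076919 -0.00965516 -0.88220357]] [-0.9239952  -0.00313768  2.10619671  0.40779702  0.64845293  0.7792042 ]
0 [334.72592972 277.23070127]
45 [336.09698283 246.06047459]
92 [337.86498975 205.86569609]
118 [339.03807309 179.19621606]
175 [342.3004702  105.02720216]
to go cm [  4.20650156  -3.26043322 -10.01275934]
```

View pics/w4.png

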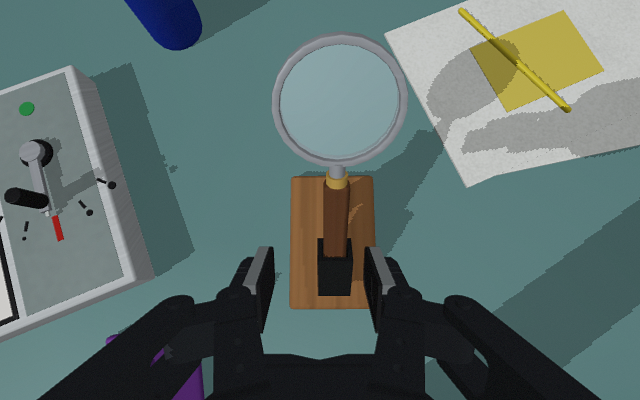

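Wrist view: lens (340,100) and handle axis (~336, 200–240) match the prediction. I'll centre laterally, advance and grip.

drive_tool:
  rows:
    - [[0,0,0],[-0.5,-1.3,0],4.5]
    - [[0,0,0],[1.6,-0.65,-3.3],4.5]
    - [[0,0,0],[1.6,-0.65,-3.3],4.5]
    - [[0,0,0],[1.1,-0.45,-2.4],4.5]
    - [[0,0,0],[0.4,-0.2,-1],4.5]
    - [[0,0,0],[0,0,0],4.5]

```text
clock: 9.18
position: [0.4505, -0.3168, 0.0883]
ee_rot: [0.044, 0.95, -0.197, 0.238]
contact_force: [0.3, -1.0, -0.0]
width: 0.0449
gripper_force: 0.0
```

```bash
python3 - <<'E'
from h import *
from scipy.spatial.transform import Rotation as R
c=eyes.get_calibration("wrist"); im=eyes.get_image("wrist"); save("w5",im)
s=manip.get_state();q=s["ee_rot"];M=R.from_quat([q[1],q[2],q[3],q[0]]).as_matrix()
d=np.array([.588,-.259,.766]);L=np.array([.4957,-.3377,.1594])
g=(L-.083*d+.008*M[:,2]-s["position"])*100
print(s["position"],s["contact_force"],"to go cm",g,"tool frame",M.T@g,"handle in tool",M.T@d)
E
```

```text
[ 0.45028482 -0.31705878  0.08899413] [0.46301702 0.56239885 0.28396261] to go cm [ 0.00993966 -0.05760771 -0.02277704] tool frame [0.01767356 0.04916808 0.03473304] handle in tool [ 0.92766732 -0.00259741 -0.37283722]
```

View pics/w5.png

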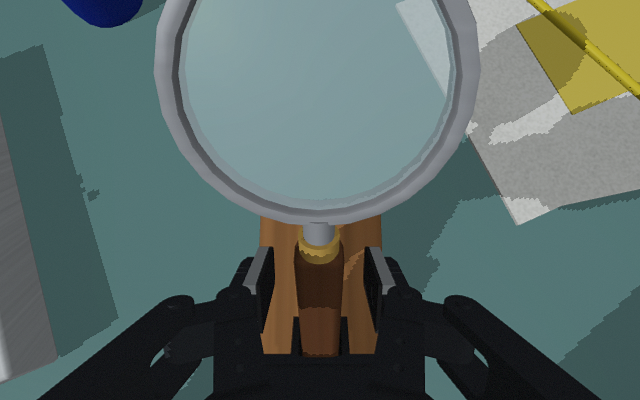

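The handle is centred between the pads (column ~320), below the gold ferrule and clear of the lens. Closing.

drive_tool:
  rows:
    - [[0,0,0],[0,0,0],1.2]
    - [[0,0,0],[0,0,0],1.2]
    - [[0,0,0],[0,0,0],1.2]
    - [[0,0,0],[0,0,0],1.2]
    - [[0,0,0],[0.6,-0.25,0.75],1.2]
    - [[0,0,0],[0.6,-0.25,0.75],1.2]
  force: 60

```text
clock: 9.98
position: [0.4599, -0.3207, 0.1027]
ee_rot: [0.043, 0.95, -0.198, 0.237]
contact_force: [-2.5, 1.7, -1.5]
width: 0.0191
gripper_force: 58.8
```

drive_tool:
  rows:
    - [[0,0,0],[0.6,-0.26,0.77],1.2]
    - [[0,0,0],[0.6,-0.26,0.77],1.2]
    - [[0,0,0],[0.88,-0.39,1.15],1.2]
    - [[0,0,0],[0.88,-0.39,1.15],1.2]
    - [[0,0,0],[1.2,-0.5,1.5],1.2]
    - [[0,0,0],[1.2,-0.5,1.5],1.2]
    - [[0,0,0],[0,0,3],1.2]
    - [[0,0,0],[0,0,4],1.2]

```text
clock: 10.98
position: [0.5137, -0.3443, 0.2409]
ee_rot: [0.044, 0.95, -0.199, 0.236]
contact_force: [0.5, -0.5, -2.1]
width: 0.019
gripper_force: 58.7
```

drive_tool:
  rows:
    - [[0.058,0.133,0],[-1,1,1],1.2]
    - [[0.058,0.133,0],[-1,2,1],1.2]
    - [[0.058,0.133,0],[-1,3,0],1.2]
    - [[0.058,0.133,0],[0,3,0],1.2]
    - [[0.058,0.133,0],[0,3,0],1.2]
    - [[0.058,0.133,0],[0,3,0],1.2]
    - [[0,0,0.1],[0,4,0],1.2]
    - [[0,0,0.1],[0,4,0],1.2]

```text
clock: 11.98
position: [0.4854, -0.1147, 0.2607]
ee_rot: [-0.024, 0.976, -0.105, -0.188]
contact_force: [0.6, 0.9, -1.9]
width: 0.0191
gripper_force: 58.8
```

drive_tool:
  rows:
    - [[0,0,0.1],[0,4,0],1.2]
    - [[0,0,0.1],[0,4,0],1.2]
    - [[0,0,0],[0,4,-2],1.2]
    - [[0,0,0],[0,3,-2],1.2]
    - [[0,0,0],[0,3,-2],1.2]
    - [[0,0,0],[0,0,0],1.2]
    - [[0,0,0],[0,0,0],1.2]

```text
clock: 12.85
position: [0.4852, 0.0641, 0.2021]
ee_rot: [-0.005, 0.982, -0.008, -0.189]
contact_force: [0.1, -0.2, -1.3]
width: 0.0188
gripper_force: 58.9
```

```bash
python3 - <<'E'
from h import *
from scipy.spatial.transform import Rotation as R
np.set_printoptions(precision=4,suppress=True)
s=manip.get_state();q=s["ee_rot"];M=R.from_quat([q[1],q[2],q[3],q[0]]).as_matrix()
dt=np.array([.9277,-.0026,-.3728]); d=M@dt; G=s["position"]-.008*M[:,2]; L=G+.083*d
print(s["position"],s["qpos"],"d",d,"tooly",M[:,1],"L",L,"to go",(np.array([.563,.0443,.131])-L)*100)
for n in("top","side"):
    im=eyes.get_image(n); p=proj(n,L); print(n,p); save("f_"+n,im)
    x,y=(p-[55,45]).astype(int); x=max(x,0);y=max(y,0)
    globals()[n]=cv2.resize(im[y:y+90,x:x+110],(400*1,327),interpolation=cv2.INTER_CUBIC); print(x,y,400/110)
save("f1",np.hstack([top,side]))
E
```

```text
[0.4852 0.0641 0.2021] [-0.0159  0.3822  1.5108  0.007   1.6283  1.5697] d [ 0.9997 -0.0145  0.0023] tooly [-0.0171 -0.9998 -0.0071] L [0.5711 0.0628 0.2097] to go [-0.8131 -1.8539 -7.8711]
top [323.8903 168.9417]
268 123 3.6363636363636362
side [287.6429 162.0893]
232 117 3.6363636363636362
```

View pics/f1.png

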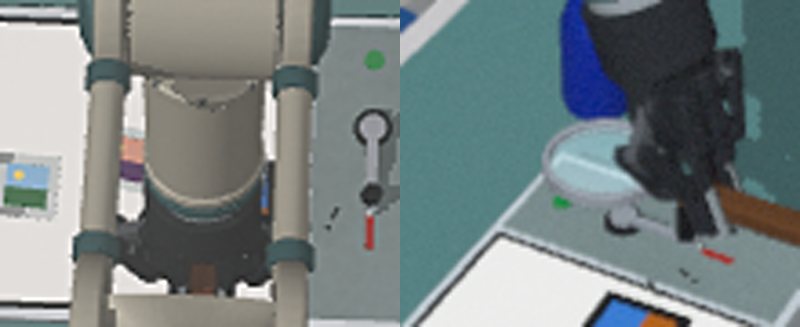

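The side crop shows the lens nearly level where predicted (centre about 600,162 in the combined crop). I'll check for slip numerically by tracking the ferrule and ring patches from w5 in a new wrist image.

```bash
python3 - <<'E'
from h import *
a=cv2.imread("pics/w5.png",0); im=eyes.get_image("wrist"); save("w6",im); b=cv2.imread("pics/w6.png",0)
for n,(x,y,w,h) in dict(neck=(295,212,50,50),left=(155,50,45,60),right=(440,50,45,60),botL=(200,150,60,50),botR=(380,150,60,50)).items():
    r=cv2.matchTemplate(b[max(0,y-25):y+h+25,x-25:x+w+25],a[y:y+h,x:x+w],cv2.TM_CCOEFF_NORMED); _,v,_,p=cv2.minMaxLoc(r); print(n,round(v,2),p[0]-25,p[1]-min(25,y))
d=np.array([.9997,-.0145,0]);L=np.array([.5711,.0628,.2097]);t=np.linspace(0,6.28,73)
P=np.array([proj("side",L+.042*np.array([np.cos(u),np.sin(u),0])+[0,0,.0]) for u in t]); P=(P-[232,117])*3.636
print("pred side crop min/max",P.min(0)+[400,0],P.max(0)+[400,0])
E
```

```text
neck 0.67 1 5
left 0.87 5 2
right 0.69 24 17
botL 0.99 3 -1
botR 0.86 2 -3
pred side crop min/max [538.85850719 125.04881162] [665.71409688 204.82002688]
```

drive_tool:
  rows:
    - [[0,0,0],[-0.2,-0.5,-2],1.2]
    - [[0,0,0],[-0.2,-0.5,-2],1.2]
    - [[0,0,0],[-0.2,-0.5,-2],1.2]
    - [[0,0,0],[-0.2,-0.35,-1.4],1.2]
    - [[0,0,0],[0,0,-0.5],1.2]
    - [[0,0,0],[0,0,0],1.2]
    - [[0,0,0],[0,0,0],1.2]
    - [[0,0,0],[0,0,0],1.2]

```text
clock: 14.0
position: [0.4774, 0.0464, 0.1234]
ee_rot: [-0.006, 0.982, -0.008, -0.188]
contact_force: [-0.2, -0.8, -1.3]
width: 0.0191
gripper_force: 58.9
```

```bash
python3 - <<'E'
from h import *
from scipy.spatial.transform import Rotation as R
np.set_printoptions(precision=4,suppress=True)
s=manip.get_state();q=s["ee_rot"];M=R.from_quat([q[1],q[2],q[3],q[0]]).as_matrix()
d=M@[.9277,-.0026,-.3728]; L=s["position"]-.008*M[:,2]+.083*d
print("d",d,"y tilt",M[2,1],"L",L,"to go",(np.array([.563,.0443,.131])-L)*100,s["contact_force"],s["gripper_force"])
# independent check: ring rim rays in wrist view onto lens plane
c=eyes.get_calibration("wrist"); a=cv2.imread("pics/w5.png",0)
E_=cv2.fitEllipse(np.array([(157,75),(480,75),(318,224),(200,180),(437,180)],np.float32)+np.float32([3,-1])); print(E_)
V=c
pts=[plane("wrist",p,L[2]+.004,c) for p in [(160,74),(483,74),(321,223)]]
(x1,y1,_),(x2,y2,_),(x3,y3,_)=pts; A=2*np.array([[x2-x1,y2-y1],[x3-x1,y3-y1]]); b=[x2*x2+y2*y2-x1*x1-y1*y1,x3*x3+y3*y3-x1*x1-y1*y1]
ce=np.linalg.solve(A,b); print("lens from view",ce,"r",np.hypot(*(ce-[x1,y1])))
E
```

```text
d [ 0.9997 -0.0144  0.0028] y tilt -0.007968608010841635 L [0.5633 0.0451 0.1311] to go [-0.0294 -0.0776 -0.0106] [-0.2081 -0.7614 -1.3013] 58.942211866378784
((321.5, 84.72037506103516), (276.560546875, 323.9750671386719), 90.0)
lens from view [0.5632 0.0452] r 0.042574780906636314
```

```bash
python3 -c "
from rig import job
print(job.sign_off())"
```

```text
the job is handed in; nothing more can be done
None
```

The job is handed in at about 14 s: the dimmer lever is on the red middle mark and released, and the magnifier is held level, centred to about 1 mm over the big slide and 9 cm above it.

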